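# Set both balls at the start of the ball track

### The arm

A 6-joint arm with a two-finger parallel gripper is mounted at the origin on the work surface. World frame = base frame: x ahead of the robot, y to its left, z up, the work surface at z = 0. Lengths are in mm, angles in rad, forces in N, time in s.
With the tool pointing down it reaches from about 400 to 925 mm from the base axis. Payload 3.4 kg.
Tool frame: the origin (TCP) lies at the very end of the fingers, on their centre line; the grasp point (between the pads) lies 19 mm behind it (arm.grip_point_offset is the z of the grasp point in the tool frame, in mm); z points along the fingers, y is the direction in which the jaws open and shut (so a half turn about z gives the same grasp; the last joint's range is limited). The gripper opens to 85 mm and grips with 20 to 120 N. Pads are 22 mm wide; open, the fingers measure 114 mm over their backs; the gripper's body (76 mm by 85 mm) begins 54 mm behind the grasp point. The pads swing forward as they close: fully open they stand 13 mm farther back than shut.
Start: joints at [1.121, 0.307, 1.506, -0, 1.328, -0.073], TCP at [211.593, 534.658, 231.305] pointing down, gripper open.
Joint ranges: [-3.12, 3.12], [-1.05, 2.28], [0.14, 2.33], [-1.42, 4.57], [0.1, 2.73], [-2.68, 2.68]. Speed limits (rad/s): [2.57, 2.57, 3.14, 3.14, 3.14, 3.14].

### API

Orientations are given as [roll, pitch, yaw] about the fixed x, y, z axes, in that order (R = Rz(yaw) Ry(pitch) Rx(roll)).
In Python, from station import arm gives the robot as it stands.
- The arm moves only by the shell command python3 -m creep 'ROWS' [OPENING]. ROWS is text: rows parted by semicolons, each of 4 numbers parted by spaces: the shift along the world's x, y, z in mm, then the turn about the world's z in degrees. A call has 1 to 20 rows; each row shifts and turns the commanded pose from where the row before left it; what a row does not reach is not made up. A row lasts 1/10 s, in which the tool goes at most 50 mm and 8.59 degrees, less where a joint would pass 70% of its speed; a pose out of reach is approached as far as the arm can. A call with a gripper value outside its range is refused whole. OPENING is the opening, from -1 (shut) to 1 (fully open), set as the call begins (- or left out, the last holds). The fingers move at their own pace and stop on an object; the grip force is fixed at half the most. Time passes only in rows, so rows that do not move let the fingers close. It gives the time, the measured TCP pose, the force and the opening at its end, in the units of the state.
- arm.observe(): the state, without advancing time (a new reading comes with each control period).
- arm.grab_frame(name): name is "scene" or "top" or "wrist"; returns the picture (420x560x3 uint8, red, green, blue); there is no depth.
- arm.camera_model(name): a dict with "vertical_fov" (degrees; the focal length in pixels is half the picture's height over the tangent of half this angle, whatever the lens; pixels are square), "cx", "cy" (the principal point, pixels), "dist_coeffs" ([k1, k2, p1, p2, k3] as OpenCV has them; the pictures are not rectified), "R" (3x3) and "t" (3): a world point X has camera coordinates R X + t; the wrist camera has in their place "hand_eye" (4x4, takes a point from camera to tool coordinates, whose origin is the TCP and whose axes are the flange's). Camera axes: x right, y down, z forward; pixel columns grow to the right and rows downward; lengths in mm; the calibration is good to about 2 mm. A picture is of the moment at which its call begins: read the wrist's pose just before it. camera_model takes no time and is no camera call.
- arm.close_job(): hands the job in, once; it reports no verdict.
The state is a dict: "clock": time; "joint_positions": joint angles; "joint_vel": joint speeds; "effort": joint torques, N m; "ee_pos": TCP position; "tool_rot": TCP orientation; "force": force on the tool from outside, world axes, zero at the start; "wrist_torque": the same for the moment, N m; "finger_gap": opening from 0.0 (shut) to 1.0 (fully open).
Only numpy, scipy, OpenCV 4.12 (cv2) and the standard library are available. Lean on these libraries where they do the work, as an engineer would, in place of code of your own. Each camera call takes 0.05 s, during which the arm holds its last target.

### The job

Get the twin ball track ready for a run: with a fingertip, roll the steel ball and the wooden ball up their sloping gutters until each has gone over the sprung catch near the top and stays there, held between the catch and the head stop. Only push them: do not take a ball between the fingers, lift it out of its gutter or flick it, and leave the rest of the bench as it is.

Things in the scene. Friction and masses are not known exactly. Their poses are not given: they have to be found in the camera images.
- gutters: twin ball track, fixed: two straight V gutters of aluminium angle (90 deg, lips 18 mm above the V bottom, 37 mm apart), 319 mm long, sloping 0.122 rad up to a head end on a lab jack. Origin midway between the gutters, mid-length, level with the V bottoms; x uphill along the slope, y across, z square to the slope. Centre lines at y = -45 and +45 mm. Black light barriers between them are lower than the lips
- foot_stop (a point): middle of the upper edge of the black rubber foot stop that crosses both gutters at their low end (face at x = -161 mm of the track). It is low, its top only 16 mm above the V bottoms, so a fingertip can come in over it behind a ball. A ball let go below its catch rolls back to it
- head_stop (a point): middle of the upper edge of the steel head stop that crosses both gutters at their high end: face at x = +150 mm of the track, top 36 mm above the V bottoms. Behind it (x = +194 to +216 mm) each catch has a small black release key, which lets the ball go if pressed down
- roller_a (a point): top of the sprung catch of the gutter at y = -45 mm: a steel roller 6 mm across and 10 mm wide standing 13 mm up through the V bottom at x = +114 mm of the track. A light push of a few N takes a ball over it; it springs up behind, and the ball then rests between it and the head stop, its centre at x = +127 to +130 mm
- roller_b (a point): top of the sprung catch of the gutter at y = +45 mm, the same as the other
- steel_ball: polished solid steel ball, 40 mm across, about 260 g, lying in one of the gutters (either one), at the start at its foot against the foot stop (centre at x = -145 mm of the track). Origin at its centre, 28 mm above the V bottom (10 mm above the lips); its axes turn as it rolls
- wood_ball: wooden ball, 40 mm across, about 28 g, lying in the other gutter in the same way. Origin at its centre; its axes turn as it rolls
- level: bystander: small aluminium spirit level, a 100 x 18 x 28 mm bar lying beside the track; origin under its centre
- vial: bystander: capped sample vial, 28 mm across, 58 mm high, upright beside the track; origin under its centre
- weight: bystander: brass 200 g weight with a neck and knob, 34 mm across, 45 mm high, beside the track; origin under its centre
- caliper: bystander: digital caliper lying flat beside the track, 150 x 45 mm, 8 mm thick; origin under the middle of its beam
- beaker: bystander: glass beaker, 70 mm across, 95 mm high; origin under its centre
- wash_bottle: bystander: white wash bottle, 66 mm across, 190 mm high with its bent spout; origin under its centre
- cork_ring: bystander: cork flask ring, 110 mm across, 30 mm high; origin under its centre
- goggles: bystander: safety glasses standing on lens edges and temples, 140 mm wide, 113 mm deep, 45 mm high; origin under the nose bridge
There are look-alikes about, which are no part of the job. What is shaped like the steel_ball but green or red is not meant.

How it is judged:
By the outcome, as a careful person would: the job done as asked, in the order asked, and still so for the second after the job is handed in, with the robot touching nothing.
It also fails if it takes over 67 s, if anything falls off the work surface, if the arm or the gripper's body presses on something with over 40 N, if the wrist force passes 120 N, or if a joint passes its speed limit or range.

## Working session

There is one attempt and no reset: what is moved stays moved. The work goes in short steps, Python scripts to look and compute and a shell command to move; the robot and the scene stay as the last step left them, time stands still between calls to the robot, and variables do not carry over. Pictures are saved under pics/ and viewed, and the job is handed in when it is done.

```bash
ls; mkdir -p pics; python3 - <<'E'
from station import arm
import cv2
print(arm.observe())
for n in ["scene","top","wrist"]:
    im=arm.grab_frame(n); cv2.imwrite(f"pics/{n}0.png",im[:,:,::-1]); print(n,arm.camera_model(n))
E
```

```text
pics
{'clock': 0.0, 'joint_positions': array([ 1.12050862e+00,  3.07572394e-01,  1.50764749e+00, -1.02843653e-05,
        1.32839527e+00, -7.34903116e-02]), 'joint_vel': array([-2.28386342e-03,  7.46906042e-04,  1.89920163e-03,  6.29704079e-04,
       -1.02554884e-03,  4.52432301e-06]), 'effort': array([ 1.81072683e-03, -4.57558894e+01, -2.51923084e+01, -4.38098266e-05,
        1.32750120e-02, -3.38346831e-05]), 'ee_pos': array([211.29148722, 534.03842477, 230.39114987]), 'tool_rot': array([-3.13957487e+00, -1.38548985e-04,  2.76479759e+00]), 'force': array([-0.25983745, -0.69388966, -0.10244786]), 'wrist_torque': array([-0.03145762,  0.05037779, -0.01153221]), 'finger_gap': 0.9965326619462896}
scene {'vertical_fov': 44.033274101247414, 'cx': 286.2927489893558, 'cy': 205.69998285020753, 'dist_coeffs': array([0.06031154, 0.        , 0.        , 0.        , 0.        ]), 'R': array([[ 0.31571949,  0.94884693, -0.00327312],
       [ 0.7195646 , -0.24167377, -0.65101504],
       [-0.61850465,  0.20318291, -0.75905778]]), 't': array([-181.61677842, -306.21547578, 1810.69965324])}
top {'ve
[... 215 characters left out ...]
70201],
       [-0.98319661, -0.00196713, -0.18253917],
       [ 0.18252413,  0.00616465, -0.98318205]]), 't': array([  19.36073708,  520.98306531, 1507.48763948])}
wrist {'vertical_fov': 71.06643860653776, 'cx': 282.96710663780505, 'cy': 205.5380885663539, 'dist_coeffs': array([-0.03317613,  0.        ,  0.        ,  0.        ,  0.        ]), 'hand_eye': array([[ 1.84391979e-04, -9.55956888e-01, -2.93507059e-01,
         7.45496880e+01],
       [ 9.99998932e-01,  6.01876218e-04, -1.33208359e-03,
        -7.43470563e-01],
       [ 1.45006940e-03, -2.93506499e-01,  9.55955978e-01,
        -1.42379770e+02],
       [ 0.00000000e+00,  0.00000000e+00,  0.00000000e+00,
         1.00000000e+00]])}
```

View pics/scene0.png

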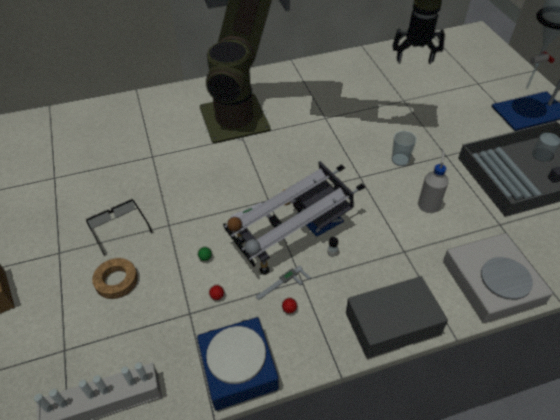

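View pics/top0.png

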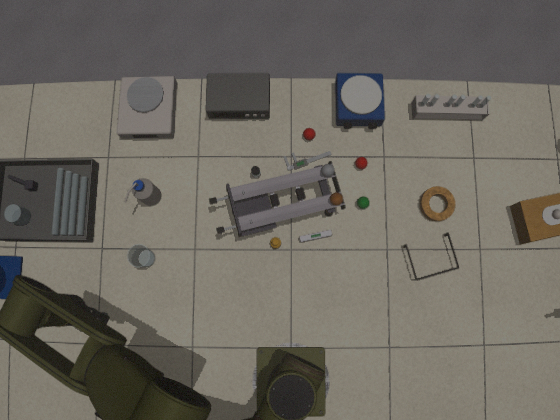

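View pics/wrist0.png

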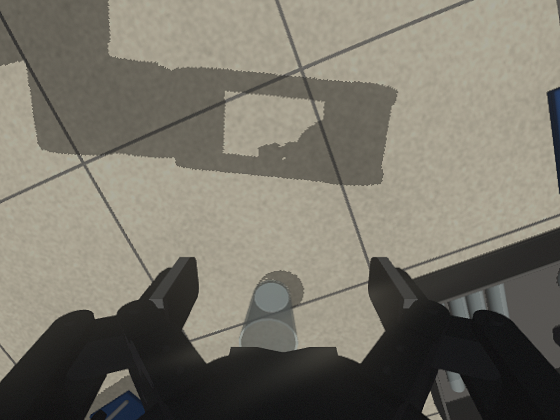

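The top view shows the track with its foot at right. The steel ball is near (328,171), the wooden ball near (337,199), and the head and keys are at left. I'll enlarge it.

```bash
python3 - <<'E'
import cv2
im=cv2.imread("pics/top0.png")[145:255,200:360]
cv2.imwrite("pics/topc.png",cv2.resize(im,None,fx=5,fy=5,interpolation=cv2.INTER_CUBIC))
im=cv2.imread("pics/scene0.png")[150:290,215:375]
cv2.imwrite("pics/scenec.png",cv2.resize(im,None,fx=4.2,fy=4.2,interpolation=cv2.INTER_CUBIC))
E
```

```text
(no output)
```

View pics/topc.png

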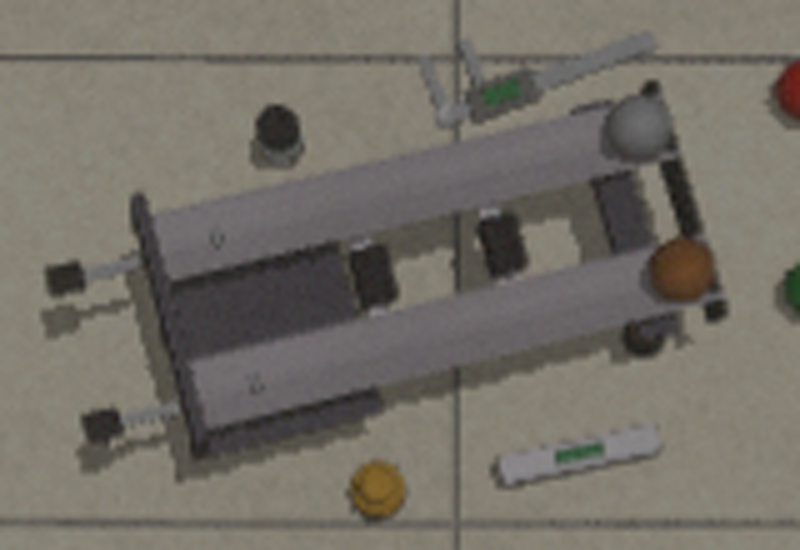

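View pics/scenec.png

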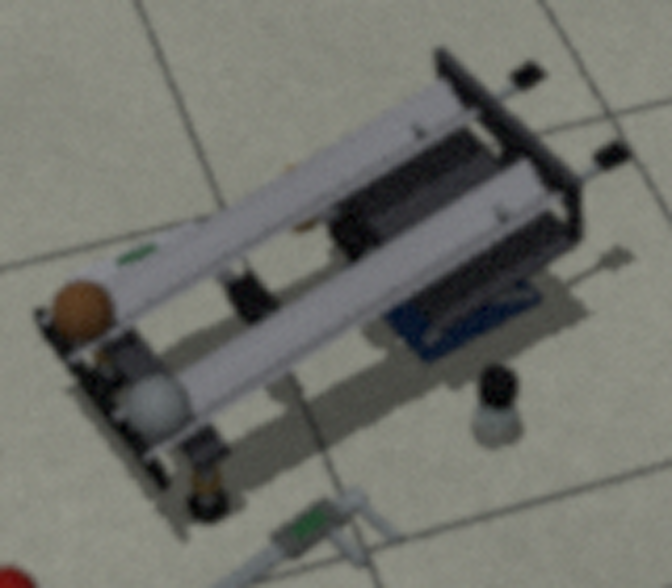

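```bash
cat > h.py <<'E'
import numpy as np, cv2
from scipy.optimize import least_squares
from scipy.spatial.transform import Rotation as Ro
CAM={}
def proj(cam,P,R=None,t=None):
    f=210/np.tan(np.radians(cam["vertical_fov"]/2))
    K=np.array([[f,0,cam["cx"]],[0,f,cam["cy"]],[0,0,1]])
    if R is None: R,t=cam["R"],cam["t"]
    return cv2.projectPoints(np.array(P,float).reshape(-1,3),cv2.Rodrigues(np.array(R))[0],np.array(t,float),K,cam["dist_coeffs"])[0].reshape(-1,2)
def wristRt(cam,st):
    T=np.eye(4);T[:3,:3]=Ro.from_euler('xyz',st["tool_rot"]).as_matrix();T[:3,3]=st["ee_pos"]
    W=np.linalg.inv(T@cam["hand_eye"]);return W[:3,:3],W[:3,3]
def TR(p): # x,y,z,yaw
    return Ro.from_euler('z',p[3]).as_matrix()@Ro.from_euler('y',-0.122).as_matrix(), np.array(p[:3])
def w(p,P):
    R,t=TR(p);return np.array(P,float)@R.T+t
E
python3 - <<'E'
from h import *
from station import arm
st,wo,ra,rb=[-145,-45,28],[-145,45,28],[114,-45,13],[114,45,13]
ob={"top":([st,wo,ra,rb],[(327.7,170.5),(336.5,198.7),(243.6,192.5),(251.1,221.5)]),
"scene":([st,wo,ra,rb],[(252.6,246),(234.5,223.8),(334.3,200.7),(314.7,181)])}
def res(p): return np.concatenate([(proj(arm.camera_model(n),w(p,a))-b).ravel() for n,(a,b) in ob.items()])
s=least_squares(res,[550,0,60,1.8]);print(s.x,np.round(s.fun,1))
for n,a in dict(st=st,wo=wo,ra=ra,rb=rb,head=[150,0,36],foot=[-161,0,16]).items(): print(n,w(s.x,[a]).round(1))
print(TR(s.x)[0].round(3))
E
```

```text
[543.29913876  22.03740248  89.05519682   1.83810108] [-0.3  0.3 -0.6  0.5 -0.4 -0.7 -0.3 -0.5 -0.4  1.   0.   0.3 -0.7 -0.5
 -0.5 -0.8]
st [[ 625.6 -108.2   99.2]]
wo [[ 538.8 -131.9   99.2]]
ra [[557.2 141.5 115.8]]
rb [[470.4 117.8 115.8]]
head [[505.1 161.4 143. ]]
foot [[ 586.  -134.    85.3]]
[[-0.262 -0.964  0.032]
 [ 0.957 -0.264 -0.117]
 [ 0.122  0.     0.993]]
```

```bash
python3 -m creep '21 -34 0 -2.7;21 -34 0 -2.7;21 -34 0 -2.7;21 -34 0 -2.7;21 -34 0 -2.7;21 -34 0 -2.7;21 -34 0 -2.7;21 -34 0 -2.7;21 -34 0 -2.7;21 -34 0 -2.7;21 -34 0 -2.7;21 -34 0 -2.7;21 -34 0 -2.7;21 -34 0 -2.7;21 -34 0 -2.7;21 -34 0 -2.7;21 -34 0 -2.7;21 -34 0 -2.7;21 -34 0 -2.6;21 -34 0 -2.4' -1
python3 -m creep '0 0 -15 0;0 0 -15 0;0 0 0 0;0 0 0 0'
python3 - <<'E'
from station import arm
import cv2
s=arm.observe();print(s["clock"],s["ee_pos"],s["tool_rot"],s["finger_gap"])
im=arm.grab_frame("wrist"); cv2.imwrite("pics/wrist1.png",im[:,:,::-1])
E
```

```text
clock: 2.15
ee_pos: [632.0, -146.8, 230.9]
tool_rot: [-3.141, -0.001, 1.827]
force: [-0.2, 0.2, 0.8]
finger_gap: 0.006
clock: 2.55
ee_pos: [631.2, -145.2, 200.8]
tool_rot: [-3.14, -0.001, 1.829]
force: [0.1, -0.3, 0.5]
finger_gap: 0.003
2.55 [ 631.16009869 -145.19743436  200.8199965 ] [-3.14025393e+00 -8.20030846e-04  1.82935966e+00] 0.0028507502412260734
```

View pics/wrist1.png

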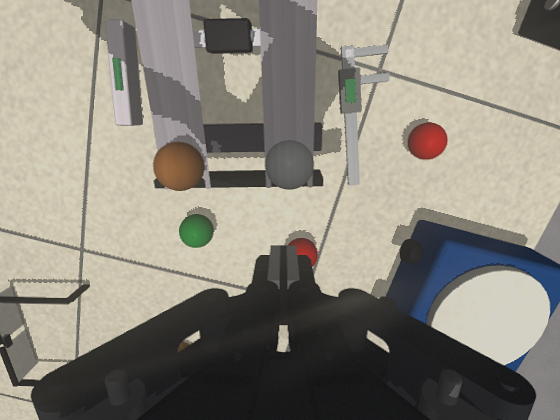

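The wrist view shows the steel ball at (289,165), the wooden ball at (178,166), and the fingertip at about (285,250). I'll combine this with the earlier fit.

```bash
python3 - <<'E'
from h import *
from station import arm
s=dict(ee_pos=np.array([631.16,-145.2,200.82]),tool_rot=[-3.14025,-0.00082,1.82936])
c=arm.camera_model("wrist");R,t=wristRt(c,s)
st,wo,ra,rb=[-145,-45,28],[-145,45,28],[114,-45,13],[114,45,13]
ob={"top":([st,wo,ra,rb],[(327.7,170.5),(336.5,198.7),(243.6,192.5),(251.1,221.5)]),
"scene":([st,wo,ra,rb],[(252.6,246),(234.5,223.8),(334.3,200.7),(314.7,181)])}
p0=[543.3,22.04,89.06,1.8381]
print(proj(c,w(p0,[st,wo]),R,t), proj(c,[s["ee_pos"]],R,t))
def res(p): return np.concatenate([(proj(arm.camera_model(n),w(p,a))-b).ravel()*2 for n,(a,b) in ob.items()]+[(proj(c,w(p,[st,wo]),R,t)-[(289,165),(178,166)]).ravel()])
q=least_squares(res,p0);print(q.x,np.round(q.fun,1))
p=q.x
for n,a in dict(st=st,wo=wo,ra=ra,rb=rb,head=[150,0,36],foot=[-161,0,16]).items(): print(n,w(p,[a]).round(1))
print("start st",w(p,[[-145,-45,28]])-np.append(39*np.array([np.cos(p[3]),np.sin(p[3])]),6))
print("start wo",w(p,[[-145,45,28]])-np.append(39*np.array([np.cos(p[3]),np.sin(p[3])]),6))
E
```

```text
[[288.52484383 161.50770408]
 [180.77646997 162.56701129]] [[283.45175482 259.22077881]]
[543.73873811  20.88947727  91.01267777   1.83569613] [ 0.5  0.2 -0.4  0.8 -0.2 -2.2 -0.  -1.7 -1.9  1.5 -0.9  0.  -1.8 -1.3
 -1.4 -2.2 -0.7 -1.5  1.9 -1.7]
st [[ 625.7 -109.5  101.2]]
wo [[ 538.9 -133.1  101.2]]
ra [[558.  140.3 117.8]]
rb [[471.1 116.8 117.8]]
head [[505.9 160.4 145. ]]
foot [[ 586.1 -135.2   87.3]]
start st [[ 635.95255891 -147.15931984   95.15841045]]
start wo [[ 549.09187236 -170.72245062   95.15841045]]
```

```bash
python3 -m creep '2.5 -3 -20 0;2.5 -3 -20 0;0 0 -20 0;0 0 -20 0;0 0 -15 0;0 0 -9 0;0 0 0 0;0 0 0 0'
python3 - <<'E'
from station import arm
import cv2
s=arm.observe();print(s["clock"],s["ee_pos"],s["tool_rot"],s["finger_gap"],s["force"])
im=arm.grab_frame("wrist"); cv2.imwrite("pics/wrist2.png",im[:,:,::-1])
im=arm.grab_frame("scene")[190:290,200:320]; cv2.imwrite("pics/scene2.png",cv2.resize(im[:,:,::-1],None,fx=5,fy=5,interpolation=cv2.INTER_CUBIC))
E
```

```text
clock: 3.4
ee_pos: [637.3, -151.3, 98.3]
tool_rot: [3.14, 0.001, 1.83]
force: [0.1, -0.1, -1.0]
finger_gap: 0.002
3.4 [ 637.29325072 -151.33782791   98.29758605] [3.14029038e+00 8.28438592e-04 1.82965945e+00] 0.0017406959947916267 [ 0.11685502 -0.11701517 -0.98552498]
```

View pics/wrist2.png

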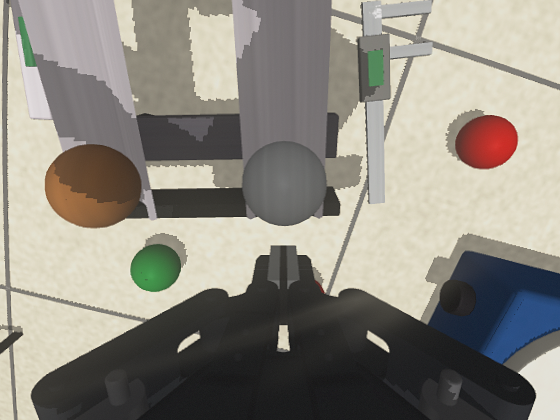

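View pics/scene2.png

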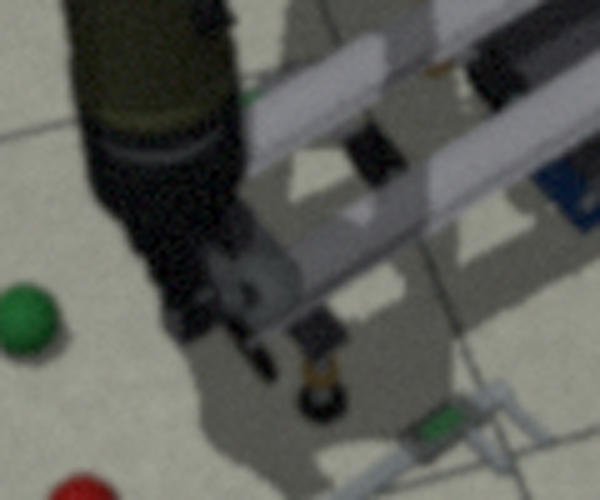

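The tip is centred behind the steel ball. I'll lower it 3 mm and start pushing along the slope.

```bash
python3 -m creep '0 0 -3 0;-0.78 2.88 0 0;-0.78 2.88 0 0;-0.78 2.88 0 0;-0.78 2.88 0 0;-0.78 2.88 0.36 0;-0.78 2.88 0.36 0;-0.78 2.88 0.36 0;-1.04 3.83 0.49 0;-1.04 3.83 0.49 0;-1.3 4.79 0.61 0;-1.3 4.79 0.61 0;-1.3 4.79 0.61 0'
python3 - <<'E'
from station import arm
import cv2
s=arm.observe();print(s["clock"],s["ee_pos"],s["force"])
im=arm.grab_frame("wrist"); cv2.imwrite("pics/wrist3.png",im[:,:,::-1])
E
```

```text
clock: 4.8
ee_pos: [625.0, -108.7, 98.3]
tool_rot: [-3.141, -0.0, 1.829]
force: [-0.3, -2.0, 1.2]
finger_gap: 0.001
4.8 [ 624.97878096 -108.67037687   98.25679772] [-0.3230027  -2.04987637  1.23506455]
```

View pics/wrist3.png

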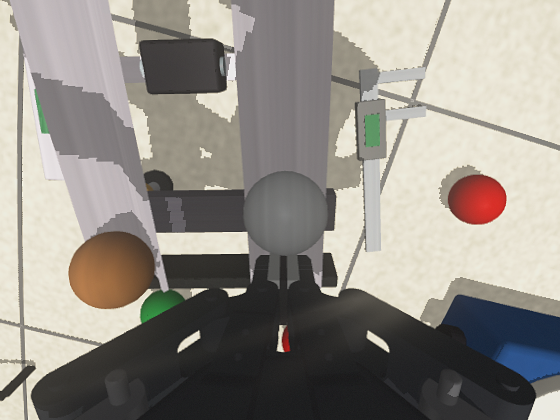

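```bash
python3 -m creep '-1.56 5.75 0.8 0;-1.56 5.75 0.8 0;-1.56 5.75 0.8 0;-1.56 5.75 0.8 0;-1.56 5.75 0.8 0;-1.56 5.75 0.8 0;-1.56 5.75 0.8 0;-1.56 5.75 0.8 0;-1.56 5.75 0.8 0;-1.56 5.75 0.8 0;-1.56 5.75 0.73 0;-1.56 5.75 0.73 0;-1.56 5.75 0.73 0;-1.56 5.75 0.73 0;-1.56 5.75 0.73 0;-1.56 5.75 0.73 0;-1.56 5.75 0.73 0;-1.56 5.75 0.73 0'
python3 - <<'E'
from station import arm
import cv2
s=arm.observe();print(s["clock"],s["ee_pos"],s["force"])
im=arm.grab_frame("wrist"); cv2.imwrite("pics/wrist4.png",im[:,:,::-1])
E
```

```text
clock: 6.65
ee_pos: [596.9, -5.2, 112.1]
tool_rot: [-3.141, -0.0, 1.829]
force: [0.5, -1.2, 1.2]
finger_gap: 0.006
6.65 [596.8896855   -5.18196901 112.06399526] [ 0.53402102 -1.21256682  1.17961019]
```

View pics/wrist4.png

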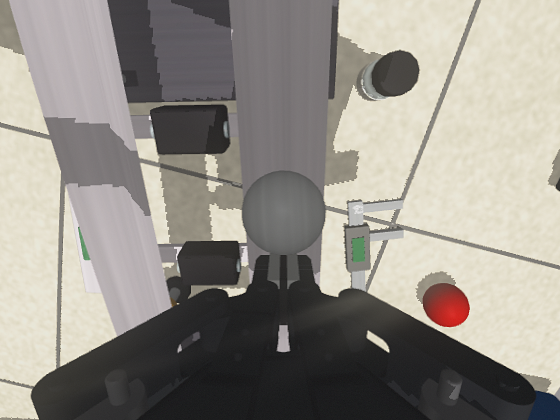

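```bash
python3 -m creep '-1.56 5.75 0.73 0;-1.56 5.75 0.73 0;-1.56 5.75 0.73 0;-1.56 5.75 0.73 0;-1.56 5.75 0.73 0;-1.56 5.75 0.73 0;-1.56 5.75 0.73 0;-1.56 5.75 0.73 0;-1.56 5.75 0.73 0;-1.56 5.75 0.73 0;-1.56 5.75 0.73 0;-1.56 5.75 0.73 0;-1.56 5.75 0.73 0;-1.56 5.75 0.73 0;-1.3 4.79 0.61 0;-1.04 3.83 0.49 0;-0.78 2.88 0.36 0;-0.52 1.92 0.24 0'
python3 - <<'E'
from station import arm
import cv2
s=arm.observe();print(s["clock"],s["ee_pos"],s["force"])
im=arm.grab_frame("wrist"); cv2.imwrite("pics/wrist5.png",im[:,:,::-1])
E
```

```text
clock: 8.5
ee_pos: [571.5, 88.5, 124.0]
tool_rot: [-3.142, 0.0, 1.829]
force: [-0.1, -1.6, 0.3]
finger_gap: -0.0
8.5 [571.51295631  88.54587691 123.98926073] [-0.06956872 -1.64535295  0.25917563]
```

View pics/wrist5.png

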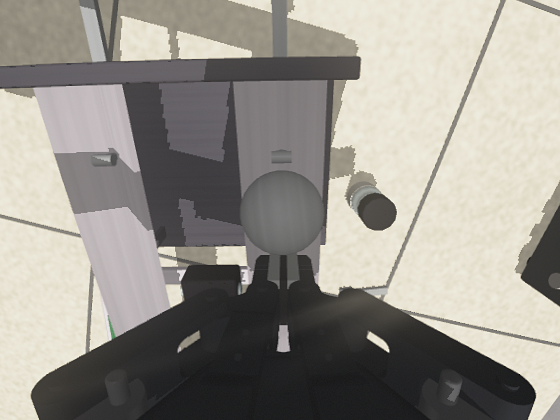

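```bash
python3 -m creep '-0.78 2.88 0.36 0;-0.78 2.88 0.36 0;-0.78 2.88 0.36 0;-0.78 2.88 0.36 0;-0.78 2.88 0.36 0;-0.78 2.88 0.36 0'
python3 -m creep '-0.52 1.92 0.24 0;-0.52 1.92 0.24 0;-0.52 1.92 0.24 0'
python3 -m creep '-0.52 1.92 0.24 0;-0.52 1.92 0.24 0;-0.52 1.92 0.24 0'
python3 - <<'E'
from station import arm
import cv2
im=arm.grab_frame("wrist"); cv2.imwrite("pics/wrist6.png",im[:,:,::-1])
E
```

```text
clock: 9.15
ee_pos: [566.9, 105.8, 126.2]
tool_rot: [3.142, 0.0, 1.829]
force: [0.3, -1.6, 1.1]
finger_gap: -0.002
clock: 9.45
ee_pos: [565.3, 111.5, 126.8]
tool_rot: [-3.142, -0.0, 1.829]
force: [0.6, -0.8, 1.0]
finger_gap: -0.001
clock: 9.75
ee_pos: [563.6, 117.4, 127.5]
tool_rot: [-3.141, -0.0, 1.829]
force: [-0.5, -0.6, -0.2]
finger_gap: -0.0
```

View pics/wrist6.png

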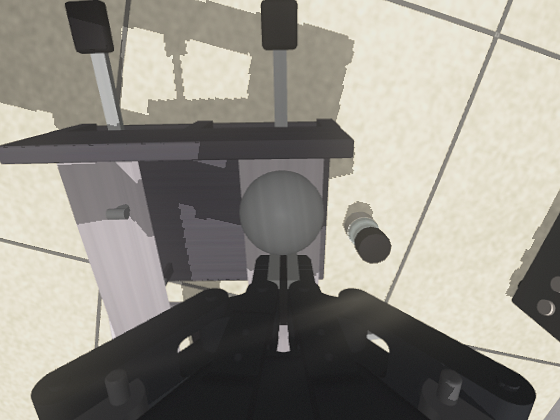

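The ball is still against the finger at (282,213) and is short of the stop, whose edge is at row 150–160. I'll keep creeping.

```bash
python3 -m creep '-0.52 1.92 0.24 0;-0.52 1.92 0.24 0'
python3 -m creep '-0.39 1.44 0.18 0;-0.39 1.44 0.18 0'
python3 - <<'E'
from station import arm
import cv2
im=arm.grab_frame("wrist"); cv2.imwrite("pics/wrist7.png",im[:,:,::-1])
E
```

```text
clock: 10.0
ee_pos: [562.6, 121.1, 128.0]
tool_rot: [-3.141, -0.0, 1.829]
force: [0.4, 0.4, -0.4]
finger_gap: 0.002
clock: 10.2
ee_pos: [561.9, 123.9, 128.4]
tool_rot: [-3.142, 0.0, 1.829]
force: [0.3, -1.3, 0.2]
finger_gap: -0.001
```

View pics/wrist7.png

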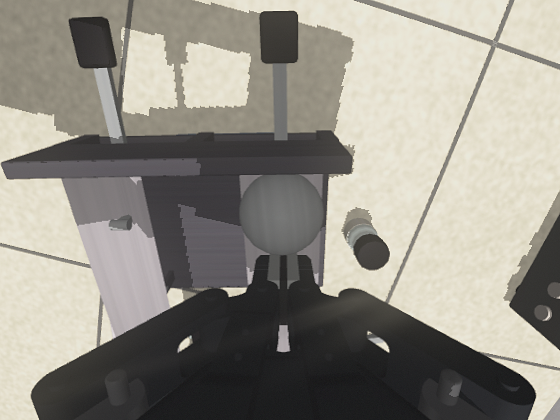

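```bash
python3 -m creep '0.52 -1.92 -0.24 0;1.04 -3.83 -0.49 0;1.3 -4.79 -0.61 0;1.3 -4.79 -0.61 0;0 0 0 0'
python3 - <<'E'
from station import arm
import cv2
im=arm.grab_frame("wrist"); cv2.imwrite("pics/wrist8.png",im[:,:,::-1])
E
```

```text
clock: 10.75
ee_pos: [566.4, 107.6, 126.3]
tool_rot: [-3.141, 0.0, 1.828]
force: [-0.3, -0.0, -0.2]
finger_gap: -0.001
```

View pics/wrist8.png

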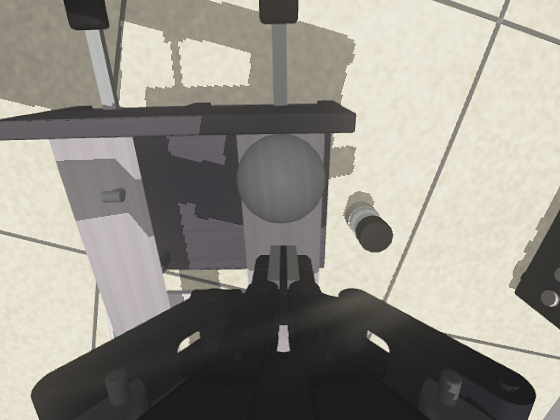

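The steel ball stays at (281,178), against the stop side of the catch, with the finger clear. Next is the wooden ball.

```bash
python3 -m creep '0 0 15 0;0 0 20 0;0 0 20 0;-2 -20 0 0;-2 -30 0 0;-2 -30 0 0;-2 -30 0 0;-2 -30 0 0;-2 -30 0 0;-2 -30 0 0;-2 -30 0 0;-1.5 -30 0 0;-0.7 -18 0 0;0 -4 0 0;0 0 -20 0;0 0 -15 0;0 0 0 0'
python3 - <<'E'
from station import arm
import cv2
s=arm.observe();print(s["clock"],s["ee_pos"],s["tool_rot"],s["force"])
im=arm.grab_frame("wrist"); cv2.imwrite("pics/wrist9.png",im[:,:,::-1])
E
```

```text
clock: 12.5
ee_pos: [546.2, -172.0, 144.4]
tool_rot: [-3.138, -0.003, 1.83]
force: [-1.0, 1.4, -0.1]
finger_gap: 0.0
12.5 [ 546.17923518 -172.00441668  144.41663665] [-3.13790874 -0.00343424  1.82953571] [-1.04008083  1.42074633 -0.12911665]
```

View pics/wrist9.png

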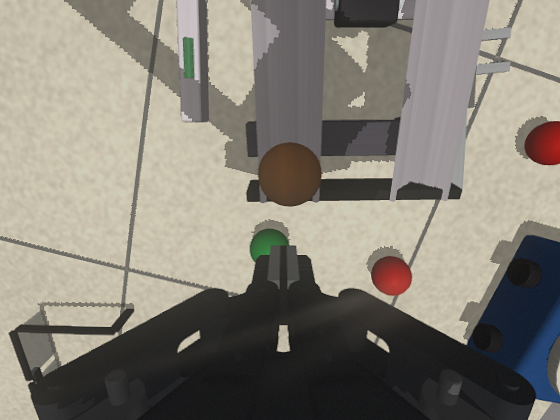

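The wooden ball is at (290,174), about 4 mm right of the finger line, which agrees with the computed target. I'll correct that and descend.

```bash
python3 -m creep '2 -2 0 0;2 -1 -10 0;0 0 -15 0;0 0 -14 0;0 0 -9 0;0 0 0 0'
python3 - <<'E'
from station import arm
import cv2
s=arm.observe();print(s["clock"],s["ee_pos"],s["tool_rot"],s["force"])
im=arm.grab_frame("wrist"); cv2.imwrite("pics/wrist10.png",im[:,:,::-1])
E
```

```text
clock: 13.15
ee_pos: [551.2, -176.2, 97.2]
tool_rot: [-3.14, -0.001, 1.829]
force: [0.1, 0.2, -0.2]
finger_gap: 0.002
13.15 [ 551.23776493 -176.15974341   97.19278456] [-3.13973214e+00 -1.44540438e-03  1.82936343e+00] [ 0.13123712  0.20110068 -0.23585376]
```

View pics/wrist10.png

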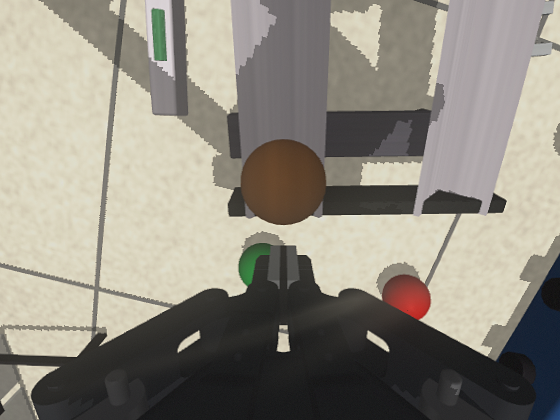

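```bash
python3 -m creep '0 0 -2 0;-0.78 2.88 0 0;-0.78 2.88 0 0;-0.78 2.88 0 0;-0.78 2.88 0 0;-0.78 2.88 0.36 0;-0.78 2.88 0.36 0;-0.78 2.88 0.36 0;-1.04 3.83 0.49 0;-1.04 3.83 0.49 0;-1.3 4.79 0.61 0;-1.3 4.79 0.61 0;-1.3 4.79 0.61 0;-1.3 4.79 0.7 0;-1.3 4.79 0.7 0'
python3 -m creep '-1.56 5.75 0.8 0;-1.56 5.75 0.8 0;-1.56 5.75 0.8 0;-1.56 5.75 0.8 0;-1.56 5.75 0.8 0;-1.56 5.75 0.8 0;-1.56 5.75 0.73 0;-1.56 5.75 0.73 0;-1.56 5.75 0.73 0;-1.56 5.75 0.73 0;-1.56 5.75 0.73 0;-1.56 5.75 0.73 0;-1.56 5.75 0.73 0;-1.56 5.75 0.73 0'
python3 - <<'E'
from station import arm
import cv2
s=arm.observe();print(s["clock"],s["ee_pos"],s["force"])
im=arm.grab_frame("wrist"); cv2.imwrite("pics/wrist11.png",im[:,:,::-1])
E
```

```text
clock: 14.7
ee_pos: [537.7, -124.3, 101.8]
tool_rot: [-3.142, -0.0, 1.829]
force: [-0.0, -1.2, 1.1]
finger_gap: 0.001
clock: 16.1
ee_pos: [515.9, -43.8, 112.4]
tool_rot: [3.142, 0.0, 1.829]
force: [0.4, 0.1, -0.1]
finger_gap: 0.006
16.1 [515.94421593 -43.80664555 112.44625167] [ 0.36019643  0.10512293 -0.12808918]
```

View pics/wrist11.png

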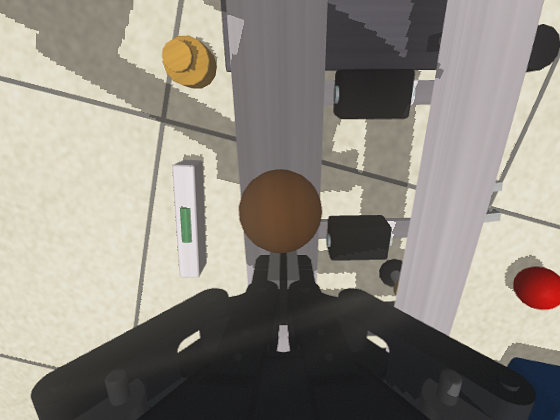

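```bash
python3 -m creep '-1.6 5.75 0.63 0;-1.6 5.75 0.63 0;-1.6 5.75 0.63 0;-1.6 5.75 0.63 0;-1.6 5.75 0.63 0;-1.6 5.75 0.63 0;-1.6 5.75 0.63 0;-1.6 5.75 0.63 0;-1.6 5.75 0.63 0;-1.6 5.75 0.63 0;-1.6 5.75 0.63 0;-1.6 5.75 0.63 0;-1.56 5.75 0.7 0;-1.56 5.75 0.7 0;-1.56 5.75 0.7 0;-1.56 5.75 0.7 0;-1.3 4.79 0.61 0;-1.04 3.83 0.49 0;-0.78 2.88 0.36 0;-0.52 1.92 0.24 0'
python3 - <<'E'
from station import arm
import cv2
s=arm.observe();print(s["clock"],s["ee_pos"],s["force"])
im=arm.grab_frame("wrist"); cv2.imwrite("pics/wrist12.png",im[:,:,::-1])
E
```

```text
clock: 18.15
ee_pos: [486.9, 61.4, 124.5]
tool_rot: [3.142, 0.0, 1.829]
force: [0.3, 0.5, -0.1]
finger_gap: -0.001
18.15 [486.90698181  61.39274888 124.47793401] [ 0.30831122  0.519222   -0.05976923]
```

View pics/wrist12.png

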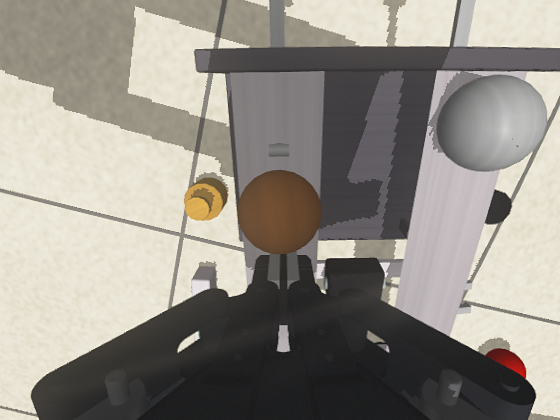

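```bash
python3 -m creep '-0.98 2.88 0.36 0;-0.98 2.88 0.36 0;-0.98 2.88 0.36 0;-0.98 2.88 0.36 0;-0.98 2.88 0.36 0;-0.98 2.88 0.36 0;-0.78 2.88 0.36 0'
python3 -m creep '-0.52 1.92 0.24 0;-0.52 1.92 0.24 0;-0.52 1.92 0.24 0'
python3 -m creep '-0.52 1.92 0.24 0;-0.52 1.92 0.24 0;-0.52 1.92 0.24 0'
python3 -m creep '-0.52 1.92 0.24 0;-0.39 1.44 0.18 0'
python3 - <<'E'
from station import arm
import cv2
s=arm.observe();print(s["clock"],s["ee_pos"],s["force"])
im=arm.grab_frame("wrist"); cv2.imwrite("pics/wrist13.png",im[:,:,::-1])
E
```

```text
clock: 18.9
ee_pos: [480.2, 81.6, 127.0]
tool_rot: [-3.142, -0.0, 1.829]
force: [-0.2, -0.3, 0.3]
finger_gap: 0.005
clock: 19.2
ee_pos: [478.7, 87.2, 127.7]
tool_rot: [-3.142, -0.0, 1.829]
force: [-0.5, 0.3, 0.5]
finger_gap: -0.003
clock: 19.5
ee_pos: [477.2, 93.0, 128.4]
tool_rot: [-3.142, -0.0, 1.829]
force: [-0.4, 0.4, 0.2]
finger_gap: -0.0
clock: 19.7
ee_pos: [476.2, 96.4, 128.8]
tool_rot: [-3.142, -0.0, 1.829]
force: [0.3, -0.1, -0.5]
finger_gap: 0.001
19.7 [476.21086801  96.37107969 128.81255549] [ 0.30722573 -0.07523118 -0.49010997]
```

View pics/wrist13.png

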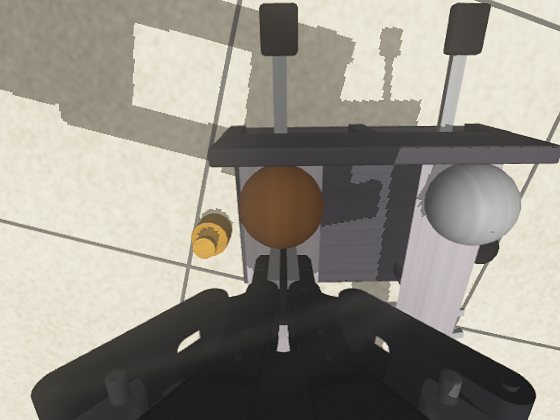

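```bash
python3 -m creep '-0.39 1.44 0.18 0;-0.26 0.96 0.12 0;0 0 0 0'
python3 -m creep '0.52 -1.92 -0.24 0;1.04 -3.83 -0.49 0;1.3 -4.79 -0.61 0;1.3 -4.79 -0.61 0;0 0 0 0;0 0 15 0;0 0 20 0;0 0 20 0;0 -30 20 0;0 -30 10 0;0 -30 0 0;0 -30 0 0;0 -30 0 0;0 0 0 0;0 0 0 0;0 0 0 0'
python3 - <<'E'
from station import arm
import cv2
s=arm.observe();print(s["clock"],s["ee_pos"],s["force"])
for n in ["wrist","top","scene"]: cv2.imwrite(f"pics/{n}14.png",arm.grab_frame(n)[:,:,::-1])
a=cv2.imread("pics/scene14.png")[150:290,215:375];cv2.imwrite("pics/scene14c.png",cv2.resize(a,None,fx=4.2,fy=4.2,interpolation=cv2.INTER_CUBIC))
E
```

```text
clock: 20.05
ee_pos: [475.6, 98.7, 129.1]
tool_rot: [3.142, -0.0, 1.829]
force: [-0.6, 0.2, 0.7]
finger_gap: 0.0
clock: 21.65
ee_pos: [479.5, -66.1, 212.0]
tool_rot: [-3.141, -0.001, 1.829]
force: [0.4, 1.0, -0.2]
finger_gap: -0.002
21.65 [479.53903048 -66.07125528 212.03029612] [ 0.44066702  1.00110682 -0.23139058]
```

View pics/wrist14.png

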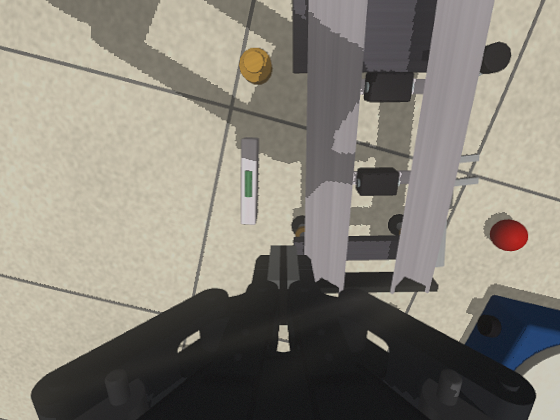

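View pics/scene14c.png

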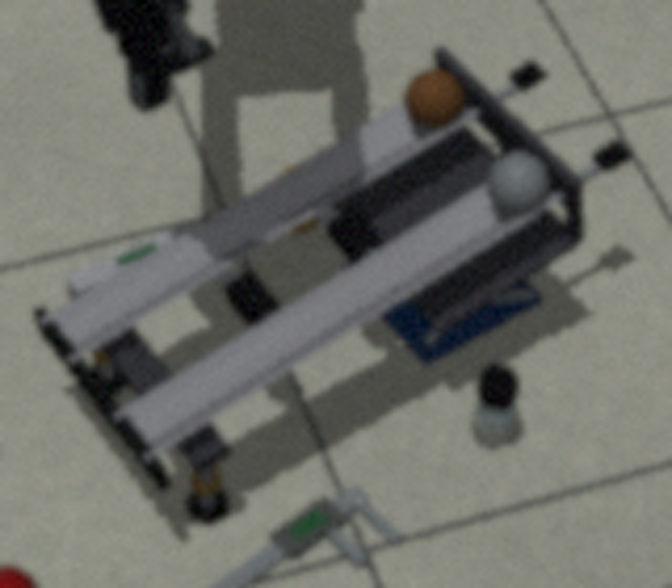

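View pics/top14.png

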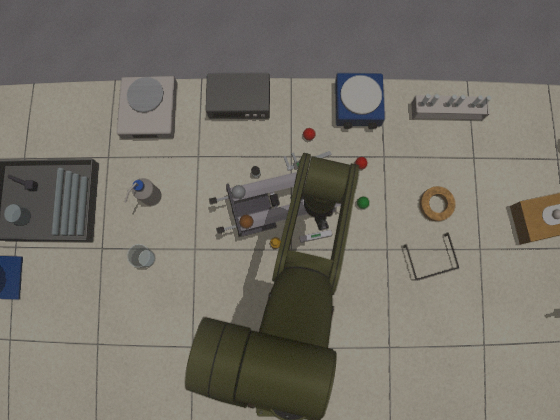

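```bash
python3 - <<'E'
from h import *
from station import arm
p=[543.74,20.89,91.01,1.8357]
for n in ["scene","top"]:
    for x in (110,128): print(n,x,proj(arm.camera_model(n),w(p,[[x,-45,28],[x,45,28]])).round(1).tolist())
print(arm.close_job())
E
```

```text
scene 110 [[332.0, 197.4], [312.5, 177.2]]
scene 128 [[337.4, 194.1], [317.8, 174.1]]
top 110 [[245.0, 189.8], [252.7, 219.4]]
top 128 [[239.0, 191.2], [246.6, 220.8]]
the job is handed in; nothing more can be done
None
```

Both balls are over their catches, the steel ball first and then the wooden one, and I've handed the job in. Each was pushed up its gutter with the closed fingertip at up to about 60 mm/s, with about 3 N or less showing at the wrist whenever I read it. Neither was gripped, lifted or flicked.

- **Balls held:** After I backed the finger off, both balls stayed put. The steel ball was left alone for about 11 s before handing in, and the wooden ball for about 1.6 s. In the scene picture they sit at (338.6, 193.6) and (318.6, 173.1). A ball resting at x = 128 mm on the track should appear at (337.4, 194.1) and (317.8, 174.1). At x = 110 mm, below the catch, it would be about 6 px further back. The top view agrees to about 1.5 px.
- **Rest of the bench:** In the last pictures the other objects I could see looked unmoved, though part of the caliper was behind the arm in the top view. At hand-in the robot was clear of everything at about 21.8 s, well inside the 67 s limit.
- **Disagreements:** The wrist camera differed from the two fixed cameras by about 3 px on the ball positions. I used a combined fit and corrected the finger line by 1–4 mm on the wooden ball. No checks failed.

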